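# Load the label-paper roll into the spring-spindle holder

## Robot

A 6-joint arm with a two-finger parallel gripper is mounted at the origin on a cart in front of the work surface, level with it; the furniture and walls round the work are solid. World frame = base frame: x ahead of the robot, y to its left, z up, the work surface at z = 0. Lengths are in m, angles in degrees, forces in N, time in s.
With the tool pointing down it reaches from about 0.25 to 0.775 m from the base axis. Payload 4 kg.
Tool frame: the origin (TCP) lies midway between the tips of the shut fingers; the grasp point (between the pads) lies 19 mm behind it (r.grip_depth is the distance from the TCP to the grasp point, in m); z points along the fingers, y is the direction in which the jaws open and shut (so a half turn about z gives the same grasp; the last joint's range is limited). The gripper opens to 94 mm and grips with 3 to 60 N. Pads are 16 mm wide; open, the fingers measure 119 mm over their backs; the gripper's body (75 mm by 177 mm) begins 78 mm behind the grasp point.
Start: joints at [63.879, 4.996, 78.535, -0, 96.463, -5.907], TCP at [0.19, 0.516, 0.206] pointing down, gripper open.
Joint ranges: [-177.83, 177.83], [-43.37, 116.18], [15.69, 146.23], [-61.86, 241.86], [9.47, 152.12], [-147.06, 147.06]. Speed limits (degrees/s): [159.86, 159.86, 180, 180, 180, 180].

## Interface

Orientations are given as [roll, pitch, yaw] about the fixed x, y, z axes, in that order (R = Rz(yaw) Ry(pitch) Rx(roll)).
In Python, from station import r gives the robot as it stands.
- The arm moves only by the tool carry_out, never from a script. Its argument "plan" is a list of rows, each a list of 2 entries, a list of its own where there are three numbers: the shift along the tool's x, y, z in m, then the turn about the tool's z in degrees. In form: [[[x, y, z], twist], ...]. A call has 1 to 12 rows; each row is the pose to reach, as a shift and turn from the pose measured when the call began, along the tool's axes at that moment; what a row does not reach only later rows make up. A row lasts 1/10 s, in which the tool goes at most 50 mm and 8.59 degrees, less where a joint would pass 70% of its speed; a pose out of reach is approached as far as the arm can. A call with a gripper value outside its range is refused whole. "jaw" is the closure, from -1 (fully open) to 1 (shut), so that 0 is half open, set as the call begins (left out, the last holds). The fingers move at their own pace and stop on an object; "grip_force" is the grip in N (left out, the last holds). Time passes only in rows, so rows that repeat a pose let the fingers close. It gives the time, the measured TCP pose, the force and the opening at its end, in the units of the state.
- r.state(): the state, without advancing time (a new reading comes with each control period).
- r.read_camera(name): name is "side" or "top" or "wrist"; returns a dict with "frame" (480x640x3 uint8, blue, green, red), "range_z" (480x640 float32, m along the optical axis (not along the pixel's ray), 0 where there is no reading), "mtx" (3x3 intrinsics, pixels), "k1" (the pictures are not rectified: a ray, as slopes to the right and down, at radius r is drawn at 1 + k1 r^2 times it, then the intrinsics apply), "R" (3x3) and "t" (3): a world point X has camera coordinates R X + t. Camera axes: x right, y down, z forward; pixel columns grow to the right and rows downward; lengths in m; the calibration is good to about 2 mm. A picture is of the moment at which its call begins.
- r.finish_job(): hands the job in, once; it reports no verdict.
The state is a dict: "t": time; "joint_pos": joint angles; "joint_vel": joint speeds; "tau": joint torques, N m; "ee_pos": TCP position; "tcp_rot": TCP orientation; "wrist_force": force on the tool from outside, world axes, zero at the start; "torque": the same for the moment, N m; "finger_gap": finger opening in m.
Only numpy, scipy, OpenCV 4.12 (cv2) and the standard library are available. Lean on these libraries where they do the work, as an engineer would, in place of code of your own. Each camera call takes 0.05 s, during which the arm holds its last target.

## Task

Take the spare roll of label paper, which already sits on its spring-loaded spindle, from the blue tray and load it into the steel holder: put its red sprung tip into either end cup, push the roll along its axis to compress the spring, swing the other tip in between the cheeks and let the spring push it fully home into the other cup. Leave the roll hanging between the two cups with nothing holding it, and do not disturb the garlic bulb, the salt shaker or the loose potato beside them.

Things in the scene. Friction and masses are not known exactly. Their poses are not given: they have to be found in the camera images.
- holder: Steel holder fixed to the table: base plate 100 x 200 x 8 mm, origin under its centre, z up. Two cheeks face each other along its y axis, inner faces 138 mm apart (y = +/-69 mm). Each has a white head 46 mm wide (x), 46 mm tall, 18 mm thick, centred 75 mm above the table (top at 98 mm). Between the cheeks it is open above, in front and behind (-x, +x): the spindle can be swung in from there.
- cup_left (a point): Centre of the floor of the cup at the holder's +y end: a blind round hole in the cheek's inner face, bore 22 mm, 10 mm deep, slightly chamfered, 75 mm above the table.
- cup_right (a point): Centre of the floor of the like cup at the holder's -y end (same bore, depth and height).
- tray: Blue plastic tray fixed to the table, 90 x 130 mm, 5 mm thick, with two low rails along its y axis on which the roll lies at the start (rail tops 12 mm above the table, 32 mm apart); origin under its centre.
- roll_center (a point): Centre of the white paper roll: a rigid cylinder 54 mm in diameter, 70 mm wide, about 0.2 kg; its axis is this frame's y, +y towards the red spring end (it may be turned about that axis). At first it lies level on the tray, axis 35 mm above the table. The spindle sticks out at both sides, 162 mm over the tips when relaxed, 158 mm when seated between the cup floors.
- plain_tip (a point): Outermost point of the white rigid tip, a ball of 16 mm diameter on a 12 mm shaft; on the axis, 81 mm from the roll's centre.
- spring_tip (a point): Outermost point of the red spring-loaded tip, a ball of 16 mm diameter on a 12 mm shaft; on the axis, 81 mm from the roll's centre when relaxed, nearer as it is pressed in.
- plunger (a joint): How far the red spring tip is pressed in, m: 0 relaxed, 0.026 fully pressed. It pushes back with about 3 N at 0, plus 0.35 N per mm. With the red tip on the floor of its cup, about 17 mm of compression lets the white tip pass the other cheek's inner face with 3 mm to spare; seated, about 4 mm remains.
- garlic: Garlic bulb, 60 mm across; bystander, leave alone.
- shaker: Salt shaker, 44 mm across and 90 mm tall; bystander, leave alone.
- potato: Brown potato, 60 x 79 x 48 mm, at the back of the work; bystander, leave alone.
There are look-alikes about, which are no part of the job. Leave any turquoise look-alike of the part that bears roll_center alone.

How it is judged:
By the outcome, as a careful person would: the job done as asked, in the order asked, and still so for the second after the job is handed in, with the robot touching nothing.
It also fails if it takes over 48 s, if anything falls off the work surface, if the arm or the gripper's body presses on something with over 40 N, if the wrist force passes 120 N, or if a joint passes its speed limit or range.

## Working session

There is one attempt and no reset: what is moved stays moved. The work goes in short steps, Python scripts to look and compute and a tool call to move; the robot and the scene stay as the last step left them, time stands still between calls to the robot, and variables do not carry over. Pictures are saved under pics/ and viewed, and the job is handed in when it is done.

Besides the shell and the picture viewer there is one more tool, called after "Call:" by a JSON object that holds its "fn" and its "kwargs", one argument or row to a line. carry_out: Moves the arm, as the interface text tells. Its arguments: {"type":"object","properties":{"plan":{"type":"array"},"jaw":{"type":"number"},"grip_force":{"type":"number"}},"required":["plan"]}

```bash
mkdir -p pics; ls
python3 - <<'E'
from station import r
import cv2
print(r.state(), r.grip_depth)
for n in ("side","top","wrist"):
    d=r.read_camera(n); cv2.imwrite(f"pics/{n}0.png",d["frame"])
    print(n,d["mtx"].tolist(),d["k1"],d["R"].round(3).tolist(),d["t"].round(3).tolist())
E
```

```text
pics
{'t': 0.0, 'joint_pos': array([ 6.38776341e+01,  5.04050858e+00,  7.86237709e+01,  1.64007931e-05,
        9.64625994e+01, -5.90943954e+00]), 'joint_vel': array([-0.01935929,  0.05537173,  0.12990955, -0.05171177, -0.03023024,
       -0.00162501]), 'tau': array([-2.08869911e-03, -3.40194440e+01, -3.02423108e+01,  7.17372866e-02,
        3.29974608e-02, -1.53327314e-04]), 'ee_pos': array([0.189814  , 0.51562801, 0.20429945]), 'tcp_rot': array([-1.79873797e+02, -1.30791988e-02,  1.59787061e+02]), 'wrist_force': array([-1.38045274,  0.24185919, -0.4006424 ]), 'torque': array([ 0.00031734,  0.01479607, -0.0159907 ]), 'finger_gap': 0.09436517520656626} 0.0188
side [[610.8123365300872, 0.0, 326.7045822287605], [0.0, 610.8123365300872, 243.608684929519], [0.0, 0.0, 1.0]] -0.21072010881765513 [[-0.995, -0.101, 0.009], [-0.056, 0.477, -0.877], [0.084, -0.873, -0.48]] [0.524, 0.098, 1.072]
top [[556.864118536433, 0.0, 332.35646010856124], [0.0, 556.864118536433, 244.62733682619898], [0.0, 0.0, 1.0]] -0.11616928762056844 [[0.006, -1.0, -0.002], [-0.981, -0.005, -0.196], [0.196, 0.003, -0.981]] [-0.003, 0.548, 1.202]
wrist [[346.02628343029454, 0.0, 322.5342378450436], [0.0, 346.02628343029454, 239.22298108730783], [0.0, 0.0, 1.0]] -0.011582732021251381 [[0.345, 0.938, -0.002], [0.899, -0.33, 0.289], [0.27, -0.102, -0.957]] [-0.548, -0.029, 0.394]
```

View pics/top0.png

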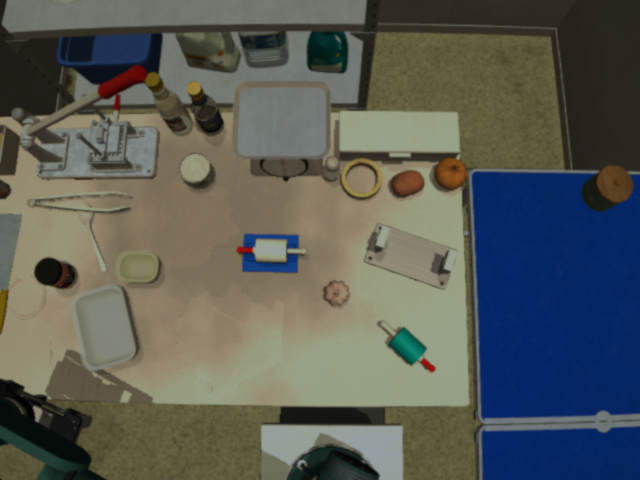

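View pics/side0.png

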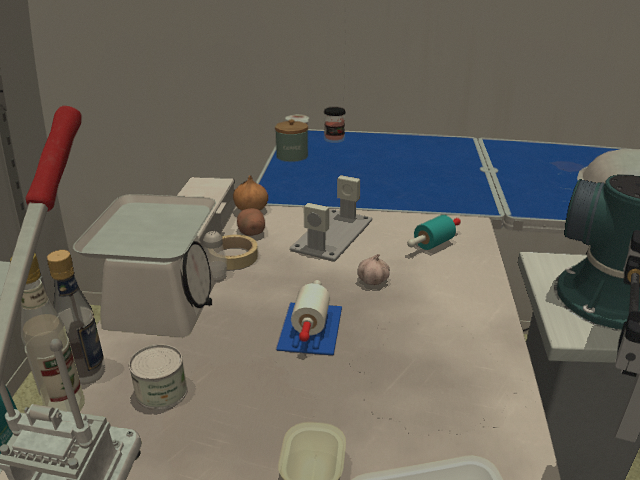

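View pics/wrist0.png

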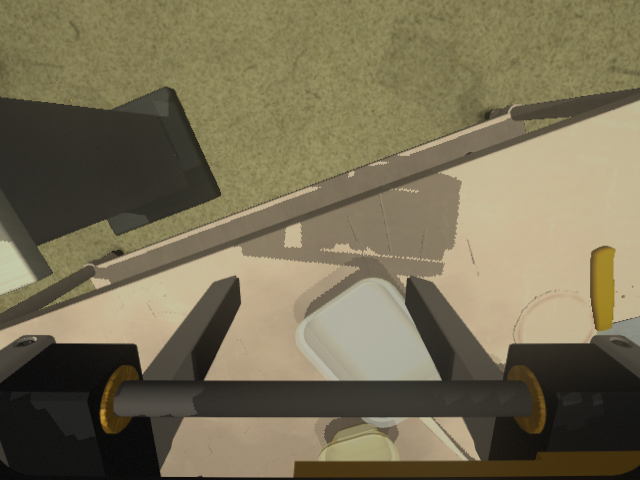

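Top view: the roll is on the blue tray at about (270,251), red tip left at (240,251), and white tip right at (304,252). The holder is at about (411,256), with its heads at (380,238) and (446,262). The turquoise look-alike is at (408,346), the garlic at (337,292), the shaker at (331,168) and the potato at (407,183).

```bash
cat > h.py <<'E'
from station import r
import cv2, numpy as np
def ray(d,uv):
    uv=np.atleast_2d(np.float64(uv)); k=np.array([d["k1"],0,0,0,0.])
    p=cv2.undistortPoints(uv[:,None],d["mtx"],k)[:,0]
    D=np.c_[p,np.ones(len(p))]@d["R"]; C=-d["R"].T@d["t"]
    return C,D
def onz(d,uv,z):
    C,D=ray(d,uv); s=(z-C[2])/D[:,2]; return C+s[:,None]*D
def proj(d,X):
    q,_=cv2.projectPoints(np.atleast_2d(np.float64(X)),cv2.Rodrigues(d["R"])[0],d["t"],d["mtx"],np.array([d["k1"],0,0,0,0.])); return q[:,0]
def cloud(d):
    v,u=np.mgrid[:480,:640]; p=cv2.undistortPoints(np.c_[u.ravel(),v.ravel()].astype(float)[:,None],d["mtx"],np.array([d["k1"],0,0,0,0.]))[:,0]
    Z=d["range_z"].ravel(); X=(np.c_[p,np.ones(len(p))]*Z[:,None]-d["t"])@d["R"]; X[Z==0]=np.nan
    return X.reshape(480,640,3)
E
python3 - <<'E'
from h import *
d=r.read_camera("top"); s=r.read_camera("side")
for n,e in(("top",d),("side",s)):
    f=e["frame"]; x0,y0,x1,y1=(220,215,470,300) if n=="top" else (270,160,400,370)
    k=3 if n=="top" else 2.8
    cv2.imwrite(f"pics/{n}crop.png",cv2.resize(f[y0:y1,x0:x1],None,fx=k,fy=k,interpolation=cv2.INTER_CUBIC))
    X=cloud(e)
    b,g,rr=[f[...,i].astype(int) for i in range(3)]
    box=np.zeros(b.shape,bool); box[y0:y1,x0:x1]=1
    red=box&(rr>110)&(g<60)&(b<70); blue=box&(b>100)&(rr<70)
    for m,nm in((red,"red"),(blue,"blue")):
        v,u=np.nonzero(m); print(n,nm,len(u),u.min(),u.max(),v.min(),v.max(),np.nanmedian(X[m],0).round(4))
    m=box&(X[...,2]>.085)&(X[...,2]<.11); nl,lab,st,ce=cv2.connectedComponentsWithStats(m.astype(np.uint8))
    for i in range(1,nl):
        if st[i,4]>15:
            P=X[lab==i]; print(n,"head",st[i],ce[i].round(1),P.mean(0).round(4),onz(e,ce[i],.098).round(4))
    # roll points
    m=box&(X[...,2]>.045)&(X[...,2]<.07)&(X[...,1]>0.0)
    P=X[m]; print(n,"roll",len(P),P.min(0).round(3),P.max(0).round(3),P.mean(0).round(4))
    # plate
    m=box&(X[...,2]>.004)&(X[...,2]<.014)&(X[...,1]<-0.03)
    nl,lab,st,ce=cv2.connectedComponentsWithStats(m.astype(np.uint8)); i=1+st[1:,4].argmax()
    c=max(cv2.findContours((lab==i).astype(np.uint8),0,2)[0],key=cv2.contourArea)
    q=cv2.boxPoints(cv2.minAreaRect(c)); print(n,"plate",q.round(1).tolist(),onz(e,q,.008).round(4).tolist())
E
```

```text
top red 67 237 251 247 252 [0.5393 0.2044 0.0398]
top blue 980 242 298 234 271 [0.5209 0.15   0.0049]
top head [376 226  14  23 187] [382.1 236.6] [ 0.5583 -0.1087  0.0968] [[ 0.558  -0.1086  0.098 ]]
top head [442 249  15  23 209] [449.5 260.3] [ 0.5065 -0.2552  0.0963] [[ 0.5062 -0.2548  0.098 ]]
top roll 673 [0.435 0.    0.045] [0.563 0.188 0.067] [0.5357 0.1375 0.0562]
top plate [[363.29998779296875, 260.8999938964844], [378.0, 220.39999389648438], [458.6000061035156, 249.8000030517578], [443.79998779296875, 290.29998779296875]] [[0.5193, -0.0718, 0.008], [0.6166, -0.1073, 0.008], [0.5468, -0.2963, 0.008], [0.4512, -0.2582, 0.008]]
side red 122 300 309 321 338 [0.5388 0.2049 0.0397]
side blue 6611 270 399 160 353 [ 0.5552 -0.4518 -0.009 ]
side head [337 175  23  13 204] [348.2 180.8] [ 0.5072 -0.2512  0.0942] [[ 0.5066 -0.242   0.098 ]]
side head [304 203  25  14 259] [316.  209.4] [ 0.5585 -0.1038  0.0939] [[ 0.5574 -0.0952  0.098 ]]
side roll 953 [0.437 0.    0.045] [0.564 0.179 0.064] [0.5357 0.1465 0.0558]
side plate [[289.5, 247.5], [345.5, 191.5], [373.5, 219.5], [317.5, 275.5]] [[0.611, -0.1027, 0.008], [0.521, -0.3897, 0.008], [0.4496, -0.2474, 0.008], [0.5439, -0.0043, 0.008]]
```

View pics/topcrop.png

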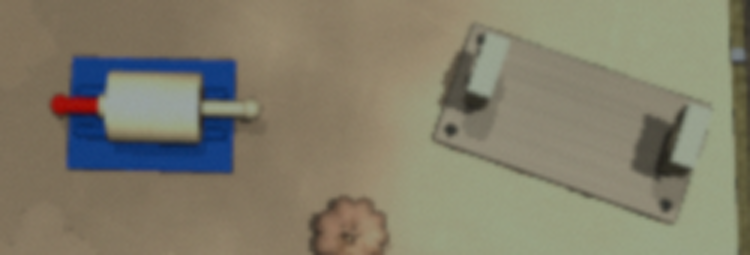

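View pics/sidecrop.png

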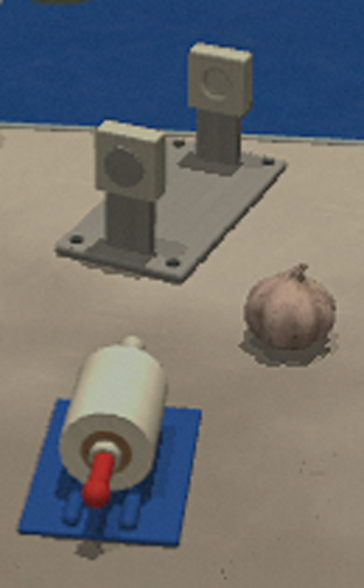

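Run:
```python
from h import *
d=r.read_camera("top"); s=r.read_camera("side")
X=cloud(d)
f=d["frame"]; 
# roll+tips: height mask over tray
m=(X[...,2]>.03)&(X[...,2]<.075)&(X[...,0]>.45)&(X[...,0]<.62)&(X[...,1]>.03)&(X[...,1]<.26)
v,u=np.nonzero(m); print(u.min(),u.max(),v.min(),v.max())
for c in (u.min(),u.max()): print("tip",onz(d,[[c+(.5 if c>280 else -.5),np.median(v[abs(u-c)<4])]],.035).round(4))
body=(abs(X[...,2]-.06)<.006)&m; P=X[body]; print("body",P.mean(0).round(4),np.percentile(P[:,1],[1,99]).round(4))
a=[v[u==c].mean() for c in range(u.min(),u.max()+1)]; 
P=np.vstack([onz(d,[[c,a[c-u.min()]]],.05) for c in range(u.min(),u.max()+1)]); k=np.polyfit(P[:,1],P[:,0],1); print("slope deg",np.degrees(np.arctan(k[0])),np.polyval(k,.15))
for n,(bx) in dict(potato=(385,165,428,203),garlic=(320,278,353,310),shaker=(322,155,342,183)).items():
    Q=X[bx[1]:bx[3],bx[0]:bx[2]].reshape(-1,3); Q=Q[Q[:,2]>.015]; print(n,np.nanmin(Q,0).round(3),np.nanmax(Q,0).round(3))
# side check
print("side proj tips", proj(s,[[.539,.2249,.035],[.536,.067,.035]]).round(1))
f=s["frame"]; b,g,rr=[f[...,i].astype(int) for i in range(3)]
red=(rr>100)&(g<70)&(b<80); red[:300]=0;red[360:]=0;red[:,:280]=0;red[:,330:]=0
v,u=np.nonzero(red); print("red side",u.min(),u.max(),v.min(),v.max())
st=r.state(); print(st['ee_pos'],st['tcp_rot'],st['t'])
```

```text
237 306 239 261
tip [[0.5408 0.2204 0.035 ]]
tip [[0.5371 0.0593 0.035 ]]
body [0.5377 0.14   0.059 ] [0.1048 0.1739]
slope deg 0.7233949581869125 0.5362776590780152
potato [ 0.673 -0.213  0.016] [ 0.735 -0.137  0.052]
garlic [ 0.415 -0.038  0.017] [0.471 0.016 0.057]
shaker [ 0.706 -0.019  0.015] [0.77  0.026 0.162]
side proj tips [[303.3 340.5]
 [317.4 284.1]]
red side 299 310 321 338
[0.1900073  0.51603079 0.2052153 ] [-1.79974471e+02 -2.87722111e-03  1.59786542e+02] 0.35
```

Call:
{"fn": "carry_out", "kwargs": {
  "plan": [
    [[-0.03,-0.015,0],5],
    [[-0.07,-0.036,0],12],
    [[-0.115,-0.058,0.01],19],
    [[-0.16,-0.081,0.02],26],
    [[-0.205,-0.104,0.03],33],
    [[-0.25,-0.127,0.04],40],
    [[-0.295,-0.15,0.05],47],
    [[-0.34,-0.173,0.06],54],
    [[-0.385,-0.196,0.07],60],
    [[-0.43,-0.219,0.07],66],
    [[-0.4565,-0.2326,0.07],70.8],
    [[-0.4565,-0.2326,0.07],70.8]
  ],
  "jaw": -1
}}

```text
t: 1.55
ee_pos: [0.5406, 0.1359, 0.1346]
tcp_rot: [180.0, 0.1, 88.6]
wrist_force: [-0.7, 0.4, -0.8]
finger_gap: 0.0939
```

Run:
```python
from h import *
d=r.read_camera("wrist"); cv2.imwrite("pics/w1.png",d["frame"])
st=r.state(); print(st['ee_pos'],st['tcp_rot'],st['t'],st['finger_gap'])
X=cloud(d)
m=(X[...,2]>.03)&(X[...,2]<.075)&(X[...,0]>.45)&(X[...,0]<.62)&(X[...,1]>.03)&(X[...,1]<.26)
P=X[m]; 
if len(P): print(P.min(0),P.max(0)); b=P[P[:,2]>.054]; print("body",b.mean(0),b.min(0),b.max(0))
```

```text
[0.53901789 0.13804262 0.13475019] [-1.79935165e+02  3.06306137e-02  8.87749818e+01] 1.6 0.09386453958756068
[0.51125186 0.05920024 0.03019845] [0.56613189 0.21993757 0.06408084]
body [0.53865461 0.14130488 0.05983518] [0.51749253 0.10389108 0.05400053] [0.55910237 0.17469784 0.06408084]
```

View pics/w1.png

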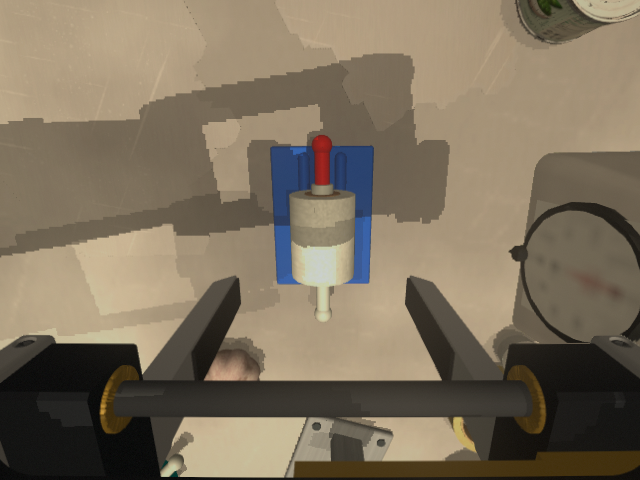

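The roll is centred between the open fingers: red tip at (322,143), white tip at (323,313), and the axis is upright in the picture. I'm descending now.

Call:
{"fn": "carry_out", "kwargs": {
  "plan": [
    [[0.001,0,0.02],0],
    [[0.001,0,0.04],0],
    [[0.001,0,0.06],0],
    [[0.001,0,0.08],0],
    [[0.001,0,0.1],0],
    [[0.001,0,0.11],0],
    [[0.001,0,0.118],0],
    [[0.001,0,0.118],0],
    [[0.001,0,0.118],0]
  ],
  "jaw": -1
}}

```text
t: 2.5
ee_pos: [0.5394, 0.1394, 0.0176]
tcp_rot: [180.0, 0.0, 88.8]
wrist_force: [0.0, -0.1, -0.4]
finger_gap: 0.0943
```

Call:
{"fn": "carry_out", "kwargs": {
  "plan": [
    [[0,0,0],0],
    [[0,0,0],0],
    [[0,0,0],0],
    [[0,0,0],0],
    [[0,0,0],0],
    [[0,0,0],0],
    [[0,0,0],0],
    [[0,0,0],0]
  ],
  "jaw": 1,
  "grip_force": 45
}}

```text
t: 3.3
ee_pos: [0.5402, 0.1393, 0.0179]
tcp_rot: [179.9, 0.0, 88.8]
wrist_force: [3.3, -0.2, -0.5]
finger_gap: 0.0533
```

Call:
{"fn": "carry_out", "kwargs": {
  "plan": [
    [[0,0,-0.015],0],
    [[0,0,-0.045],0],
    [[-0.01,0,-0.085],0],
    [[-0.04,0.002,-0.12],0],
    [[-0.08,0.004,-0.127],0],
    [[-0.12,0.006,-0.127],0],
    [[-0.165,0.008,-0.127],0],
    [[-0.21,0.01,-0.127],0],
    [[-0.255,0.012,-0.127],0],
    [[-0.3,0.014,-0.127],0],
    [[-0.33,0.016,-0.127],0],
    [[-0.346,0.016,-0.127],0]
  ]
}}

```text
t: 4.5
ee_pos: [0.5476, -0.209, 0.1448]
tcp_rot: [180.0, -0.0, 88.6]
wrist_force: [0.0, 0.7, -3.5]
finger_gap: 0.0533
```

Call:
{"fn": "carry_out", "kwargs": {
  "plan": [
    [[0,0,0],0],
    [[0,0,0],0]
  ]
}}

```text
t: 4.7
ee_pos: [0.5472, -0.208, 0.1446]
tcp_rot: [-179.9, -0.1, 88.6]
wrist_force: [0.3, -0.2, -1.9]
finger_gap: 0.0533
```

Run:
```python
from h import *
for n in("wrist","side","top"):
    d=r.read_camera(n); cv2.imwrite(f"pics/{n}2.png",d["frame"]); np.savez(f"{n}2.npz",**d)
st=r.state(); print(st['ee_pos'],st['tcp_rot'],st['t'],st['finger_gap'],st['wrist_force'])
```

```text
[ 0.54771491 -0.20723404  0.14492296] [-1.79997843e+02 -7.90344007e-02  8.87619588e+01] 4.85 0.05347967222954722 [ 0.75821316  0.51438575 -1.4392096 ]
```

View pics/wrist2.png

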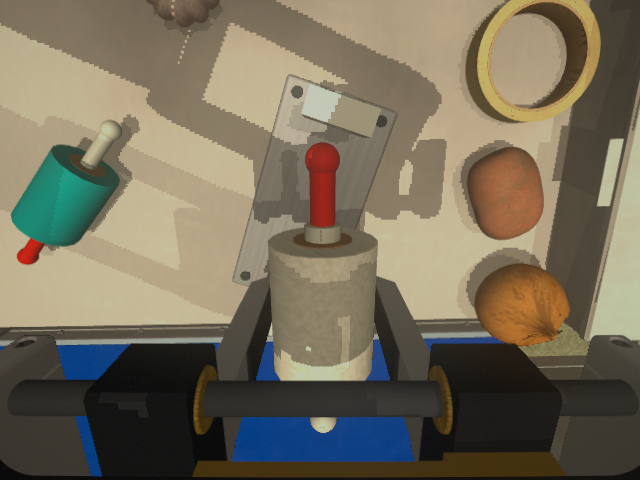

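View pics/side2.png

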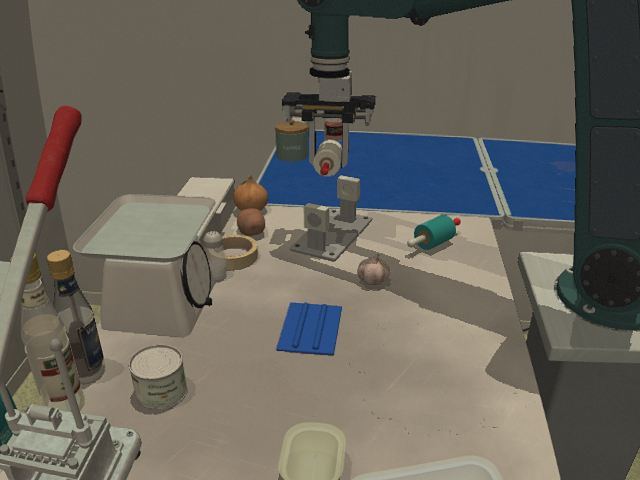

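View pics/top2.png

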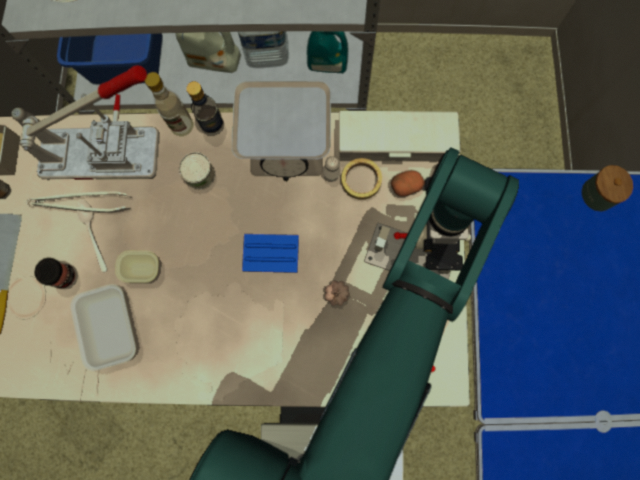

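Wrist view: the red ball is at (322,158), and the top of the left head is the white bar from (304,84) to (380,135). I'm measuring the tip against the head in this one view.

```bash
cat > rel.py <<'E'
from h import *
def rel(d,zax):
    X=cloud(d); f=d["frame"]; b,g,rr=[f[...,i].astype(int) for i in range(3)]
    m=((abs(X[...,2]-.098)<.006)&(X[...,1]>-.16)&(X[...,1]<-.05)&(X[...,0]>.5)&(X[...,0]<.62)).astype(np.uint8)
    n,lab,st,ce=cv2.connectedComponentsWithStats(m); i=1+st[1:,4].argmax()
    c=max(cv2.findContours((lab==i).astype(np.uint8),0,2)[0],key=cv2.contourArea)
    q=onz(d,c[:,0],.098)[:,:2].astype(np.float32)*1000; rc=cv2.minAreaRect(q); print("head rect mm",rc, "npx",st[i,4])
    print("corners",cv2.boxPoints(rc).round(1).tolist())
    red=((rr>90)&(g<60)&(b<70)&(X[...,2]>zax-.02)&(X[...,2]<zax+.02)).astype(np.uint8)
    v,u=np.nonzero(red); print("red",len(u),u.min(),u.max(),v.min(),v.max())
    P=X[red>0]; print(P.min(0).round(4),P.max(0).round(4))
    # ball: top point of blob outline
    vt=v.min(); w=(v<vt+ (u[v<vt+40].max()-u[v<vt+40].min())); 
    (cx,cy),rad=cv2.minEnclosingCircle(np.c_[u[w],v[w]].astype(np.float32)); print("ball px",cx,cy,rad,"->",onz(d,[[cx,cy]],zax).round(4))
if __name__=="__main__":
    d=dict(np.load("wrist2.npz")); rel(d,.162)
    X=cloud(d); B=X[(abs(X[...,2]-.185)<.01)&(abs(X[...,0]-.548)<.04)&(abs(X[...,1]+.2)<.06)]; 
    print("body top",B[:,2].max(),B.min(0),B.max(0))
E
python3 rel.py
```

```text
head rect mm ((558.790771484375, -109.77764892578125), (18.401723861694336, 46.270042419433594), 70.65115356445312) npx 2363
corners [[533.9000244140625, -110.80000305175781], [577.5999755859375, -126.0999984741211], [583.7000122070312, -108.80000305175781], [540.0, -93.4000015258789]]
red 2194 305 339 143 226
[ 0.5391 -0.1649  0.1625] [ 0.5546 -0.1272  0.172 ]
ball px 322.0 161.3030242919922 18.97379493713379 -> [[ 0.5469 -0.1354  0.162 ]]
body top 0.1949911379257311 [ 0.50800222 -0.24205867  0.17500396] [ 0.58442634 -0.17194327  0.19499114]
```

Call:
{"fn": "carry_out", "kwargs": {
  "plan": [
    [[-0.001,0.003,0.01],0],
    [[-0.001,0.003,0.03],0],
    [[-0.001,0.003,0.05],0],
    [[-0.001,0.003,0.07],0],
    [[-0.001,0.003,0.082],0],
    [[-0.001,0.003,0.087],0],
    [[-0.001,0.003,0.087],0],
    [[-0.001,0.003,0.087],0]
  ]
}}

```text
t: 5.65
ee_pos: [0.5514, -0.2083, 0.0589]
tcp_rot: [179.9, -0.0, 88.8]
wrist_force: [0.1, 0.2, -1.9]
finger_gap: 0.0531
```

Run:
```python
from rel import *
for n in("wrist","side"):
    d=r.read_camera(n); cv2.imwrite(f"pics/{n}3.png",d["frame"] if n=="wrist" else cv2.resize(d["frame"][130:270,250:410],None,fx=4,fy=4,interpolation=cv2.INTER_CUBIC)); np.savez(f"{n}3.npz",**d)
    if n=="wrist": rel(d,.075)
st=r.state(); print(st['ee_pos'],st['tcp_rot'],st['t'],st['finger_gap'],st['wrist_force'])
```

```text
head rect mm ((558.7286987304688, -109.7145004272461), (18.636672973632812, 46.41244888305664), 70.60034942626953) npx 6425
corners [[533.7000122070312, -110.80000305175781], [577.5, -126.19999694824219], [583.7000122070312, -108.5999984741211], [539.9000244140625, -93.19999694824219]]
red 2197 305 339 143 226
[ 0.5431 -0.1652  0.0767] [ 0.5586 -0.1275  0.0862]
ball px 322.0 161.3030242919922 18.97379493713379 -> [[ 0.5508 -0.1358  0.075 ]]
[ 0.5515738  -0.20852246  0.05930824] [ 1.79868859e+02 -1.97659361e-02  8.87683678e+01] 5.75 0.05340724942293193 [ 0.02950354 -0.04395662 -2.87539445]
```

View pics/wrist3.png

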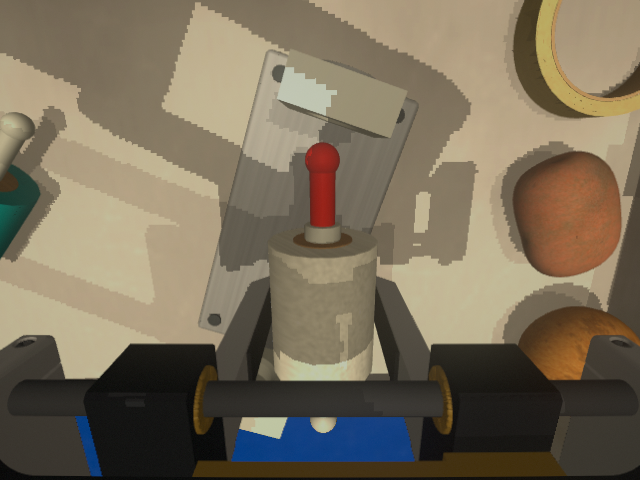

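View pics/side3.png

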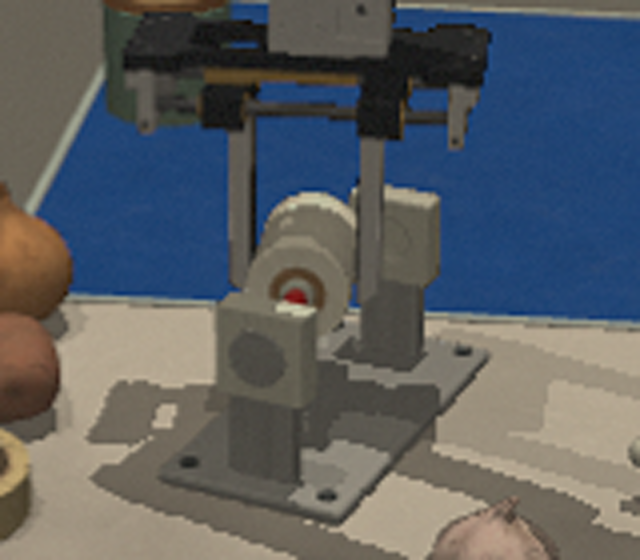

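Wrist view: the red ball at (322,158) sits squarely in front of the inner face of the head. I'm checking height using depth, relative to the head top.

Run:
```python
from h import *
d=dict(np.load("wrist3.npz")); X=cloud(d)
h=X[(abs(X[...,2]-.098)<.006)&(X[...,1]>-.125)&(X[...,1]<-.095)&(abs(X[...,0]-.559)<.02)]; print("head z",np.median(h[:,2]))
print("ball top z", X[150:166,316:328,2].max(), np.median(X[156:160,320:324,2]))
print("shaft z", np.median(X[185:215,321:324,2]), "roll top", [round(float(np.nanmax(X[v,310:336,2])),4) for v in (260,280,300,320)])
print("plate",np.median(X[250:290,225:235,2]), "table", np.median(X[150:200,40:90,2]))
```

```text
head z 0.09887881856609176
ball top z 0.08608259161877387 0.08422321333890775
shaft z 0.08254376944853699 roll top [0.104, 0.1041, 0.1047, 0.1042]
plate nan table nan
```

Call:
{"fn": "carry_out", "kwargs": {
  "plan": [
    [[0.002,0,0.0012],0],
    [[0.005,0.0008,0.0012],0],
    [[0.009,0.002,0.0012],0],
    [[0.012,0.003,0.0012],0],
    [[0.015,0.004,0.0012],0],
    [[0.017,0.0046,0.0012],0],
    [[0.017,0.0046,0.0012],0]
  ]
}}

```text
t: 6.45
ee_pos: [0.5566, -0.1913, 0.0581]
tcp_rot: [179.9, -0.0, 88.8]
wrist_force: [0.1, 0.0, -2.8]
finger_gap: 0.0534
```

Call:
{"fn": "carry_out", "kwargs": {
  "plan": [
    [[0.0015,0.0005,0],0],
    [[0.003,0.001,0],0],
    [[0.005,0.001,0],0],
    [[0.005,0.001,0],0]
  ]
}}

```text
t: 6.85
ee_pos: [0.5575, -0.1871, 0.0582]
tcp_rot: [179.9, 0.1, 88.8]
wrist_force: [-1.5, -3.4, -2.4]
finger_gap: 0.053
```

Run:
```python
from rel import *
for n in("wrist","side"):
    d=r.read_camera(n); cv2.imwrite(f"pics/{n}4.png",d["frame"] if n=="wrist" else cv2.resize(d["frame"][130:270,250:410],None,fx=4,fy=4,interpolation=cv2.INTER_CUBIC)); np.savez(f"{n}4.npz",**d)
    if n=="wrist": rel(d,.075)
for i in range(1):
    st=r.state(); print(st['ee_pos'],st['tcp_rot'],st['t'],st['finger_gap'],st['wrist_force'],st['torque'])
```

```text
head rect mm ((558.74951171875, -109.74687194824219), (18.161720275878906, 46.35267639160156), 70.64522552490234) npx 5552
corners [[533.9000244140625, -110.5999984741211], [577.5999755859375, -126.0], [583.5999755859375, -108.9000015258789], [539.9000244140625, -93.5]]
red 1247 307 334 172 226
[ 0.55   -0.1442  0.0759] [ 0.5623 -0.1187  0.0838]
ball px 320.5 185.0 18.741764068603516 -> [[ 0.556  -0.1254  0.075 ]]
[ 0.55754369 -0.186965    0.05816068] [1.79887393e+02 4.10608409e-02 8.87832744e+01] 6.95 0.05311393920976247 [-1.38057462 -3.76127872 -1.4087314 ] [-0.7051331   0.28811159  0.0786695 ]
```

View pics/wrist4.png

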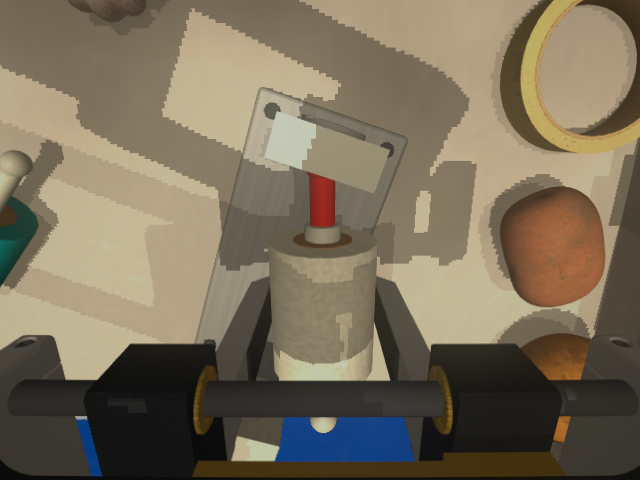

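The ball is in the cup: about 4 N matches roughly 2.5 mm of compression at the floor, and the head hides the ball from above. I'm compressing now.

Call:
{"fn": "carry_out", "kwargs": {
  "plan": [
    [[0.003,0,0],0],
    [[0.006,0,0],0],
    [[0.009,0,0],0],
    [[0.012,0,0],0],
    [[0.0145,0,0],0],
    [[0.0165,0,0],0],
    [[0.0165,0,0],0],
    [[0.0165,0,0],0]
  ],
  "grip_force": 55
}}

```text
t: 7.75
ee_pos: [0.5578, -0.1726, 0.0585]
tcp_rot: [179.9, 0.3, 88.8]
wrist_force: [-2.3, -8.8, -3.2]
finger_gap: 0.0529
```

Run:
```python
from rel import *
for n in("wrist","side"):
    d=r.read_camera(n); cv2.imwrite(f"pics/{n}5.png",d["frame"] if n=="wrist" else cv2.resize(d["frame"][130:270,250:410],None,fx=4,fy=4,interpolation=cv2.INTER_CUBIC)); np.savez(f"{n}5.npz",**d)
st=r.state(); print(st['ee_pos'],st['tcp_rot'],st['t'],st['finger_gap'],st['wrist_force'],st['torque'])
```

```text
[ 0.55777166 -0.17267456  0.05849898] [179.87529731   0.30127118  88.75026872] 7.85 0.05295829955557449 [-2.25329716 -8.20796026 -2.78751501] [-1.59970524  0.30953909  0.12786427]
```

View pics/wrist5.png

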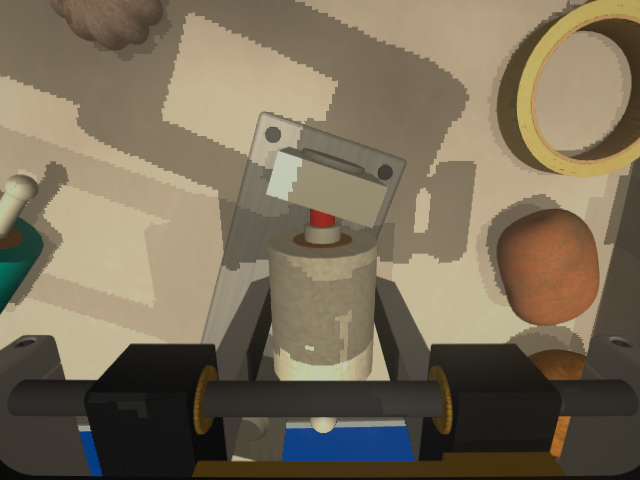

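View pics/side5.png

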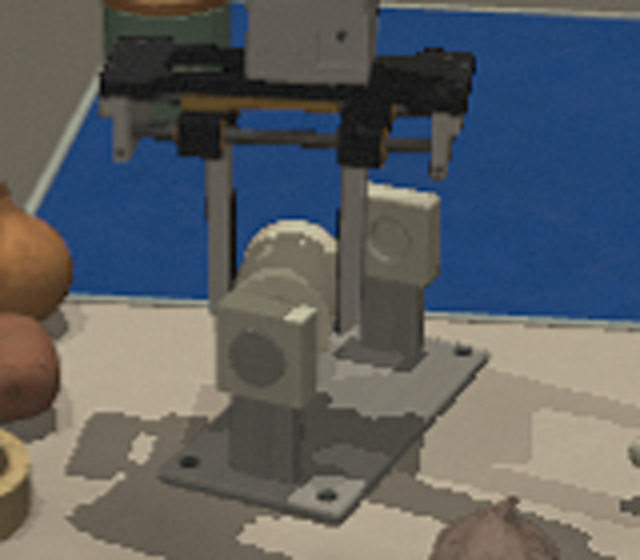

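Call:
{"fn": "carry_out", "kwargs": {
  "plan": [
    [[0.002,0,0],0],
    [[0.0045,0,0],0],
    [[0.0046,-0.0014,0],1.5],
    [[0.0046,-0.0028,0],3],
    [[0.0047,-0.0042,0],4.5],
    [[0.0048,-0.0042,0],4.5]
  ]
}}

```text
t: 8.45
ee_pos: [0.5529, -0.1702, 0.0587]
tcp_rot: [179.9, 0.6, 84.2]
wrist_force: [-3.1, -8.2, -2.4]
finger_gap: 0.0526
```

Run:
```python
from h import *
st=r.state(); print(st['ee_pos'],st['tcp_rot'],st['t'],st['finger_gap'],st['wrist_force'],st['torque'])
F=np.array([.5613,-.1088]); a=np.radians(70.5); u=np.array([np.cos(a),np.sin(a)]); n=np.array([u[1],-u[0]])
y=np.radians(st['tcp_rot'][2]); t=np.array([np.cos(y),np.sin(y)]); C=st['ee_pos'][:2]
B=F-8*u/1000; D=B-C; print("L",D@t,"c",.073-D@t,"lateral",D@np.array([t[1],-t[0]]))
P=C-t*.073; print("plain ball rel: x'",(P-F)@n,"y' from floor",-(P-F)@u)
```

```text
[ 0.55291673 -0.17020253  0.05865476] [179.89146293   0.57048676  84.1823698 ] 8.45 0.05263405934929964 [-3.09786515 -8.19940223 -2.44174388] [-1.66655975  0.61315544  0.13878888]
L 0.05416305068592511 c 0.018836949314074883 lateral 0.00022386981615030185
plain ball rel: x' 0.029861527448912722 y' from floor 0.13160736529779918
```

Call:
{"fn": "carry_out", "kwargs": {
  "plan": [
    [[0.003,0,0],0],
    [[0.004,-0.0014,0],1.5],
    [[0.0041,-0.0028,0],3],
    [[0.0042,-0.0042,0],4.5],
    [[0.0043,-0.0055,0],6],
    [[0.0043,-0.0055,0],6]
  ]
}}

```text
t: 9.05
ee_pos: [0.5466, -0.1678, 0.0588]
tcp_rot: [179.9, 0.8, 78.1]
wrist_force: [-4.2, -9.3, -1.5]
finger_gap: 0.0527
```

```bash
cat > chk.py <<'E'
from h import *
import sys
st=r.state(); print(st['ee_pos'],st['tcp_rot'],st['t'],st['finger_gap'],st['wrist_force'],st['torque'])
F=np.array([.5613,-.1088]); a=np.radians(70.5); u=np.array([np.cos(a),np.sin(a)]); n=np.array([u[1],-u[0]])
y=np.radians(st['tcp_rot'][2]); t=np.array([np.cos(y),np.sin(y)]); C=st['ee_pos'][:2]
B=F-8*u/1000; D=B-C; print("L",D@t,"c",.073-D@t,"lateral",D@np.array([t[1],-t[0]]),"C x'",(C-F)@n)
P=C-t*.073; print("plain ball rel: x'",(P-F)@n,"y' from floor",-(P-F)@u)
k=sys.argv[1]
for n in("wrist","side"):
    d=r.read_camera(n); cv2.imwrite(f"pics/{n}{k}.png",d["frame"] if n=="wrist" else cv2.resize(d["frame"][140:260,270:390],None,fx=5,fy=5,interpolation=cv2.INTER_CUBIC)); np.savez(f"{n}{k}.npz",**d)
E
python3 chk.py 6
```

```text
[ 0.54664488 -0.16778102  0.05877321] [179.90138504   0.84923195  78.11457257] 9.05 0.052747492779460864 [-4.2054506  -9.32897513 -1.52687511] [-1.69886532  0.79480281  0.09460843]
L 0.052805392723191014 c 0.020194607276808982 lateral 0.001133417478475008 C x' 0.005873740053751246
plain ball rel: x' 0.01554685990139801 y' from floor 0.13284621187934834
```

View pics/side6.png

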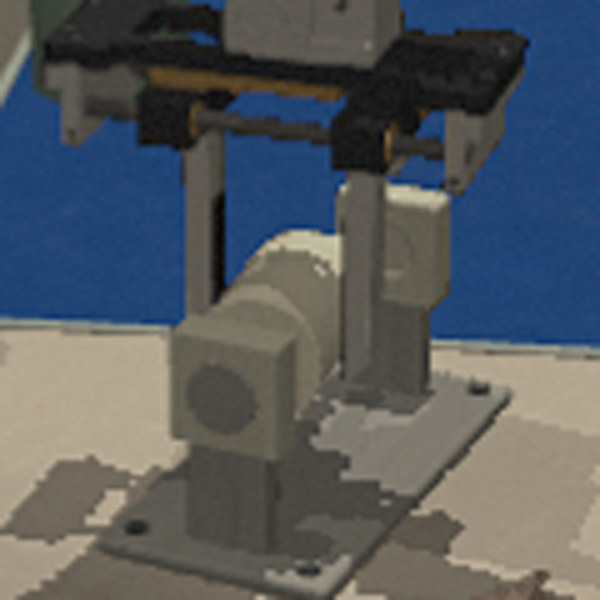

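View pics/wrist6.png

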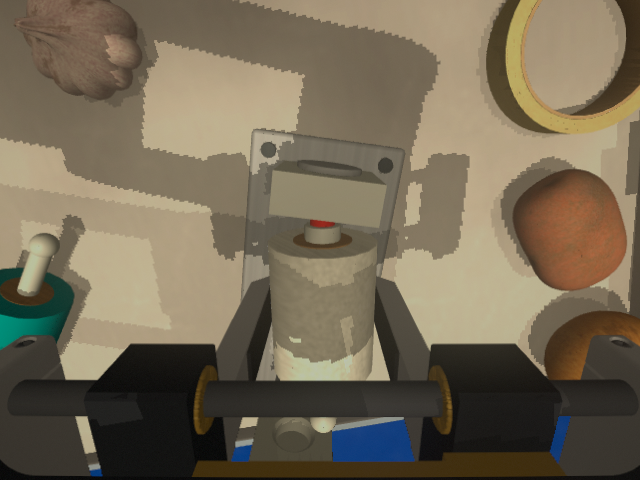

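Side and wrist views: the white tip at (323,422) is inside the right cheek's cup, which shows at (294,433). Clearance is kept, and the roll has not slipped in the fingers. I'm finishing the swing.

Call:
{"fn": "carry_out", "kwargs": {
  "plan": [
    [[0.0025,-0.001,0],1.5],
    [[0.003,-0.0024,0],3],
    [[0.0032,-0.0037,0],4.5],
    [[0.0033,-0.005,0],6],
    [[0.0034,-0.0062,0],7.6],
    [[0.0034,-0.0062,0],7.6]
  ]
}}

```text
t: 9.75
ee_pos: [0.5392, -0.1652, 0.0586]
tcp_rot: [180.0, 1.1, 70.5]
wrist_force: [-6.0, -8.1, -1.5]
finger_gap: 0.0529
```

```bash
python3 chk.py 7
```

```text
[ 0.53916079 -0.16516997  0.05861458] [179.9623877    1.12602163  70.48866727] 9.75 0.05286312182804001 [-5.97638114 -8.05913471 -1.54849361] [-1.5239406   1.16533654  0.16499087]
L 0.052527295137277476 c 0.02047270486272252 lateral 0.0020422717390773284 C x' -0.00205266125739502
plain ball rel: x' -0.0020671001838902204 y' from floor 0.1335268887337178
```

View pics/wrist7.png

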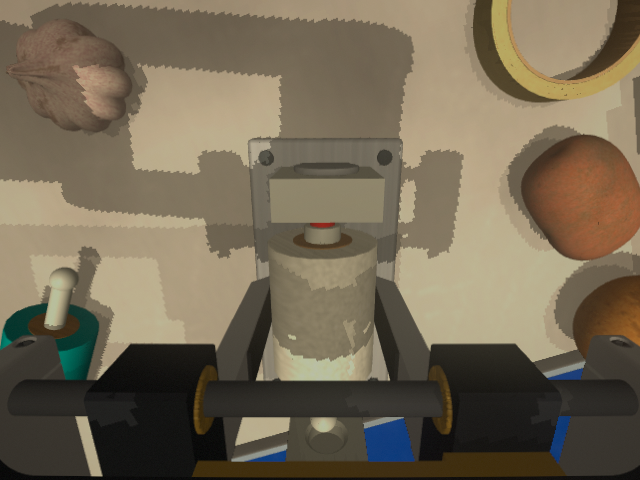

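View pics/side7.png

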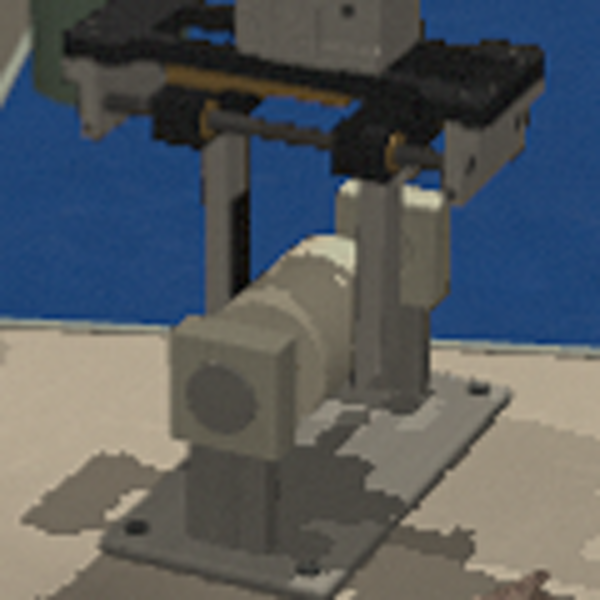

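Wrist view: the head centre is at x 327 and the right cup at 326, but the spindle is at 323, so I need about 2 mm along tool y, and a slight lowering. After that I'll let the spring out.

Call:
{"fn": "carry_out", "kwargs": {
  "plan": [
    [[0.003,0.001,0.0005],0],
    [[0.003,0.002,0.001],0],
    [[0.003,0.002,0.001],0]
  ]
}}

```text
t: 10.15
ee_pos: [0.5397, -0.1649, 0.0577]
tcp_rot: [-179.8, 1.4, 70.5]
wrist_force: [-6.4, -8.8, 0.5]
finger_gap: 0.0531
```

```bash
python3 chk.py 8
python3 - <<'E'
import cv2;f=cv2.imread("pics/wrist8.png"); cv2.imwrite("pics/wrist8c.png",cv2.resize(f[150:470,240:410],None,fx=1.8,fy=1.8,interpolation=cv2.INTER_CUBIC))
E
```

```text
[ 0.53973855 -0.16489603  0.05774158] [-179.82273175    1.4185495    70.50563304] 10.15 0.05310227600635031 [-6.42804975 -8.8489763   0.52216805] [-1.3959359   1.2551264   0.27583868]
L 0.052075644898559335 c 0.02092435510144066 lateral 0.001604598520544307 C x' -0.001599478692598224
plain ball rel: x' -0.001592301693164329 y' from floor 0.13307580205027908
```

View pics/wrist8c.png

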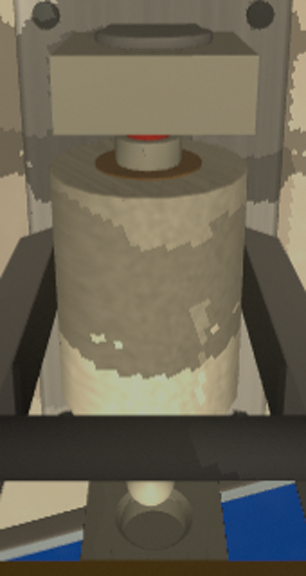

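Call:
{"fn": "carry_out", "kwargs": {
  "plan": [
    [[0.001,0.001,0.0003],0],
    [[-0.001,0.0015,0.0005],0],
    [[-0.003,0.0015,0.0005],0],
    [[-0.005,0.0015,0.0005],0],
    [[-0.007,0.0015,0.0005],0],
    [[-0.008,0.0015,0.0005],0],
    [[-0.008,0.0015,0.0005],0]
  ]
}}

```text
t: 10.95
ee_pos: [0.537, -0.1738, 0.0577]
tcp_rot: [-179.7, 1.6, 70.5]
wrist_force: [-4.0, -5.2, 0.5]
finger_gap: 0.0527
```

```bash
python3 chk.py 9
python3 - <<'E'
import cv2;f=cv2.imread("pics/wrist9.png"); cv2.imwrite("pics/wrist9c.png",cv2.resize(f[150:470,240:410],None,fx=1.8,fy=1.8,interpolation=cv2.INTER_CUBIC))
E
```

```text
[ 0.53698476 -0.17381505  0.05773803] [-179.69324476    1.56072501   70.49297366] 10.95 0.05274738190466833 [-3.97616248 -5.18176886  0.5016515 ] [-0.95616962  0.94469603  0.18677454]
L 0.06140263146597723 c 0.011597368534022767 lateral 0.001210557804082273 C x' -0.001218087770478828
plain ball rel: x' -0.0012270399635415622 y' from floor 0.14240248200127922
```

View pics/wrist9c.png

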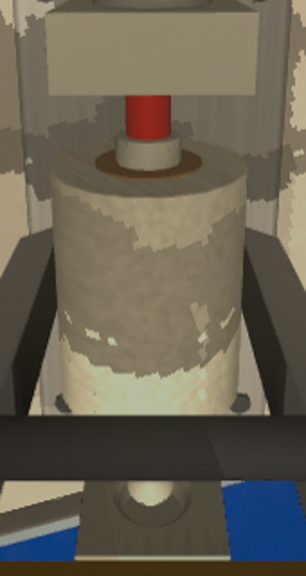

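Call:
{"fn": "carry_out", "kwargs": {
  "plan": [
    [[-0.001,0.0005,0.0005],0],
    [[-0.003,0.0007,0.0005],0],
    [[-0.005,0.0007,0.0005],0],
    [[-0.006,0.0007,0.0005],0],
    [[-0.006,0.0007,0.0005],0]
  ]
}}

```text
t: 11.55
ee_pos: [0.535, -0.1797, 0.0578]
tcp_rot: [-179.6, 1.6, 70.5]
wrist_force: [-3.7, -4.2, -0.6]
finger_gap: 0.0529
```

```bash
python3 chk.py 10
python3 - <<'E'
import cv2;f=cv2.imread("pics/wrist10.png"); cv2.imwrite("pics/wrist10c.png",cv2.resize(f[150:470,240:410],None,fx=1.8,fy=1.8,interpolation=cv2.INTER_CUBIC))
E
```

```text
[ 0.53501914 -0.17973104  0.05777503] [-179.63309709    1.59444569   70.49279015] 11.55 0.052947557981437424 [-3.70747981 -4.15791948 -0.63958866] [-0.69874382  0.56327143  0.11162645]
L 0.06763541329833682 c 0.0053645867016631765 lateral 0.0010876513899527995 C x' -0.0010961623209015177
plain ball rel: x' -0.0011053483161897837 y' from floor 0.14863527531967208
```

View pics/wrist10c.png

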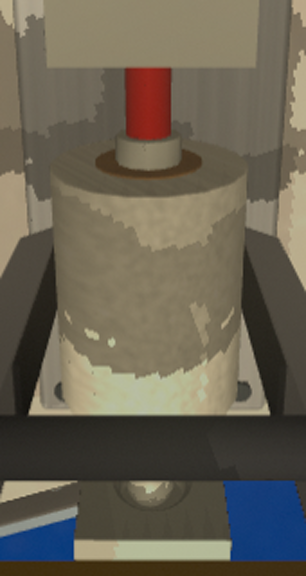

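View pics/side10.png

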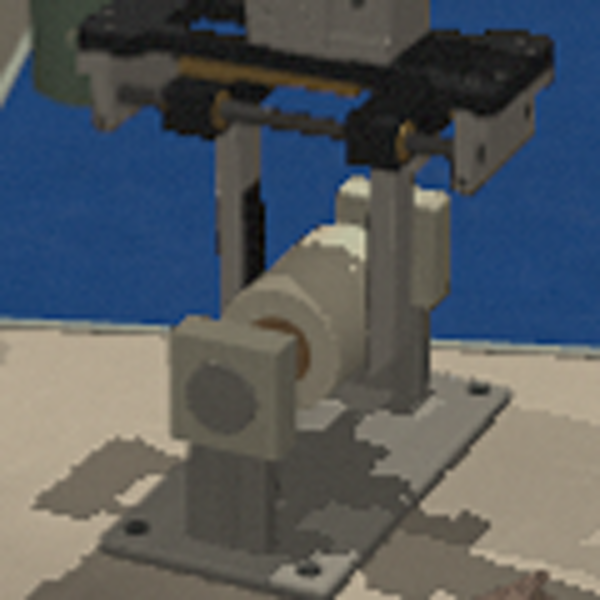

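The white ball is about 8.6 mm into the right cup and the force matches c ≈ 5 mm. I'm easing out the rest.

Call:
{"fn": "carry_out", "kwargs": {
  "plan": [
    [[-0.0005,0.0005,0.0003],0],
    [[-0.0015,0.0005,0.0003],0],
    [[-0.0025,0.0005,0.0003],0],
    [[-0.0025,0.0005,0.0003],0]
  ]
}}

```text
t: 12.05
ee_pos: [0.5346, -0.1819, 0.0576]
tcp_rot: [-179.6, 1.6, 70.5]
wrist_force: [-3.3, -3.6, -0.5]
finger_gap: 0.053
```

```bash
python3 chk.py 11
```

```text
[ 0.53458809 -0.18187756  0.05757212] [-179.61418628    1.55900289   70.4964454 ] 12.05 0.05299364629239589 [-3.26826448 -3.57516608 -0.53040095] [-0.387965    0.58850748  0.0863805 ]
L 0.0698026105019086 c 0.0031973894980913964 lateral 0.0007816288966065575 C x' -0.0007859594095678676
plain ball rel: x' -0.0007904882882689388 y' from floor 0.15080256173527815
```

Call:
{"fn": "carry_out", "kwargs": {
  "plan": [
    [[-0.001,0,0],0],
    [[-0.002,0,0],0],
    [[-0.002,0,0],0]
  ]
}}

```text
t: 12.45
ee_pos: [0.5345, -0.1822, 0.0575]
tcp_rot: [-179.6, 1.4, 70.5]
wrist_force: [-1.4, 3.4, 0.2]
finger_gap: 0.0535
```

```bash
python3 chk.py 12
python3 - <<'E'
import cv2;f=cv2.imread("pics/wrist12.png"); cv2.imwrite("pics/wrist12c.png",cv2.resize(f[150:470,240:410],None,fx=1.8,fy=1.8,interpolation=cv2.INTER_CUBIC))
E
```

```text
[ 0.53449812 -0.18220817  0.05752232] [-179.61498156    1.38610598   70.52335467] 12.45 0.053496035249099794 [-1.35399075  3.39682306  0.24988215] [0.58168596 0.16452166 0.11374533]
L 0.07014392290909366 c 0.0028560770909063365 lateral 0.0007890030152091263 C x' -0.0007604111692620842
plain ball rel: x' -0.0007306552063409846 y' from floor 0.15114423262755647
```

View pics/wrist12c.png

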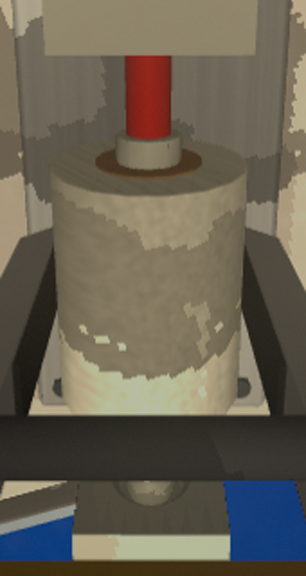

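The force reversed (+3.2 N), so the white tip is on the floor of the right cup and the roll is seated. I'm releasing it.

Call:
{"fn": "carry_out", "kwargs": {
  "plan": [
    [[0,0,0],0],
    [[0,0,0],0]
  ],
  "grip_force": 8
}}

```text
t: 12.75
ee_pos: [0.5345, -0.1824, 0.0574]
tcp_rot: [-179.6, 1.4, 70.5]
wrist_force: [-1.9, 0.9, -0.5]
finger_gap: 0.0538
```

Call:
{"fn": "carry_out", "kwargs": {
  "plan": [
    [[0,0,0],0],
    [[0,0,0],0],
    [[0,0,0],0],
    [[0,0,0],0],
    [[0,0,0],0],
    [[0,0,0],0],
    [[0,0,0],0],
    [[0,0,0],0]
  ],
  "jaw": -1
}}

```text
t: 13.55
ee_pos: [0.5344, -0.1824, 0.0574]
tcp_rot: [-179.6, 1.4, 70.5]
wrist_force: [-0.4, -0.2, -0.7]
finger_gap: 0.0942
```

```bash
python3 chk.py 13
```

```text
[ 0.53442968 -0.18243132  0.05739816] [-179.61642814    1.43565634   70.52439687] 13.55 0.09419546648076647 [-0.35660259 -0.21229453 -0.6765149 ] [-0.04917511  0.10945629 -0.00109449]
L 0.07037710913932685 c 0.0026228908606731466 lateral 0.0007804011716705154 C x' -0.0007504341263468509
plain ball rel: x' -0.0007193503098784419 y' from floor 0.1513774284407098
```

View pics/wrist13.png

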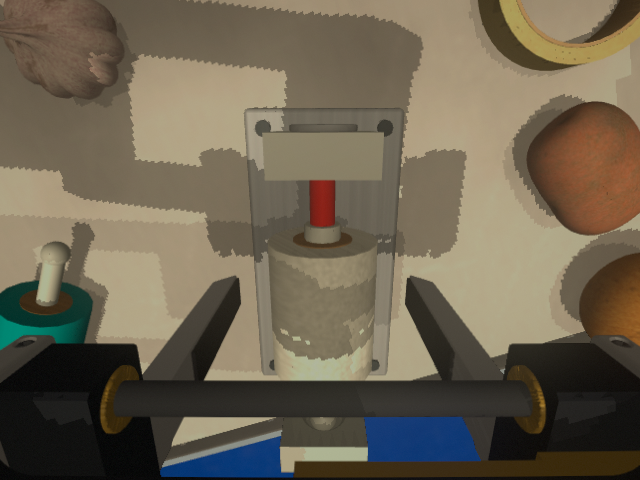

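View pics/side13.png

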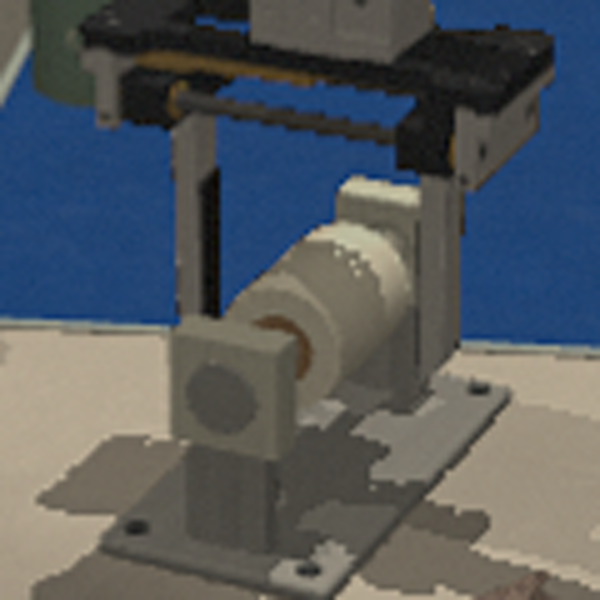

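The roll hangs between both heads with the fingers open and clear. I'm backing straight up, then moving aside so the top camera can see.

Call:
{"fn": "carry_out", "kwargs": {
  "plan": [
    [[0,0,-0.01],0],
    [[0,0,-0.03],0],
    [[0,0,-0.06],0],
    [[0,0,-0.09],0],
    [[0,0,-0.12],0],
    [[0,0,-0.15],0],
    [[0.03,0,-0.16],0],
    [[0.07,0,-0.16],0],
    [[0.11,0,-0.16],0],
    [[0.15,0,-0.16],0],
    [[0.19,0,-0.16],0],
    [[0.23,0,-0.16],0]
  ]
}}

```text
t: 14.85
ee_pos: [0.6139, 0.0394, 0.2126]
tcp_rot: [-179.7, 1.4, 70.5]
wrist_force: [-0.1, -0.1, 0.3]
finger_gap: 0.0944
```

Call:
{"fn": "carry_out", "kwargs": {
  "plan": [
    [[0.04,0,0],0],
    [[0.08,0,0],0],
    [[0.12,0,0],0],
    [[0.14,0,0],0],
    [[0.14,0,0],0]
  ]
}}

```text
t: 15.35
ee_pos: [0.6607, 0.1743, 0.2089]
tcp_rot: [-179.7, 1.4, 70.8]
wrist_force: [0.1, -1.0, -0.5]
finger_gap: 0.0936
```

Run:
```python
from h import *
d=r.read_camera("top"); s=r.read_camera("side")
cv2.imwrite("pics/top14.png",d["frame"]); cv2.imwrite("pics/top14c.png",cv2.resize(d["frame"][150:370,300:480],None,fx=2.7,fy=2.7,interpolation=cv2.INTER_CUBIC))
cv2.imwrite("pics/side14c.png",cv2.resize(s["frame"][140:300,250:400],None,fx=3.7,fy=3.7,interpolation=cv2.INTER_CUBIC))
X=cloud(d); H=np.array([.5325,-.1825]); a=np.radians(70.5); u=np.array([np.cos(a),np.sin(a)]); n=np.array([u[1],-u[0]])
Q=X.reshape(-1,3); q=Q[:,:2]-H; y=q@u; x=q@n
m=(abs(y)<.055)&(abs(x)<.04)&(Q[:,2]>.06)&(Q[:,2]<.13)
print("roll pts",m.sum(),"x'",np.percentile(x[m],[2,50,98]).round(4),"y'",np.percentile(y[m],[2,98]).round(4),"zmax",np.percentile(Q[m,2],98))
b=m&(Q[:,2]>.09)
for lo in (-.03,-.015,0,.015): 
    k=b&(y>lo)&(y<lo+.015); print(lo,x[k].mean().round(4),np.percentile(Q[k,2],90).round(4))
st=r.state(); print(st['ee_pos'],st['t'],st['wrist_force'])
for nn,(bx) in dict(potato=(385,165,428,203),garlic=(320,278,353,310)).items():
    P=X[bx[1]:bx[3],bx[0]:bx[2]].reshape(-1,3); P=P[P[:,2]>.015]; print(nn,np.nanmin(P,0).round(3),np.nanmax(P,0).round(3))
```

```text
roll pts 886 x' [-0.0256 -0.0037  0.0241] y' [-0.0468  0.0479] zmax 0.10334679034562919
-0.03 -0.0011 0.1022
-0.015 0.0001 0.102
0 -0.0014 0.1019
0.015 -0.001 0.1015
[0.66048264 0.17110719 0.20945048] 15.45 [ 0.86897837 -0.01331721 -0.34581175]
potato [ 0.673 -0.214  0.016] [ 0.735 -0.137  0.053]
garlic [ 0.415 -0.038  0.019] [0.472 0.017 0.06 ]
```

View pics/top14.png

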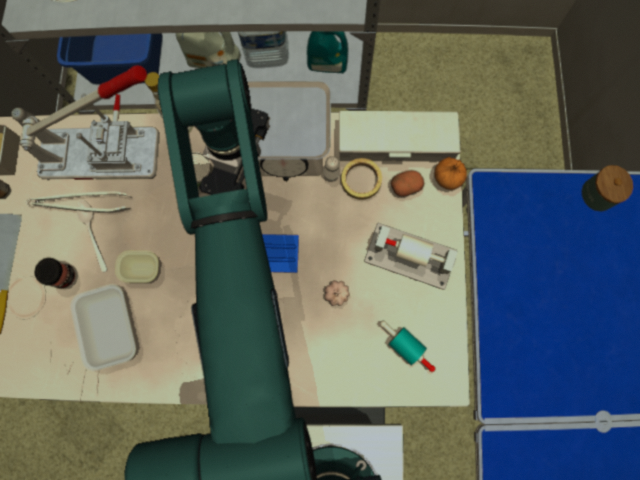

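View pics/top14c.png

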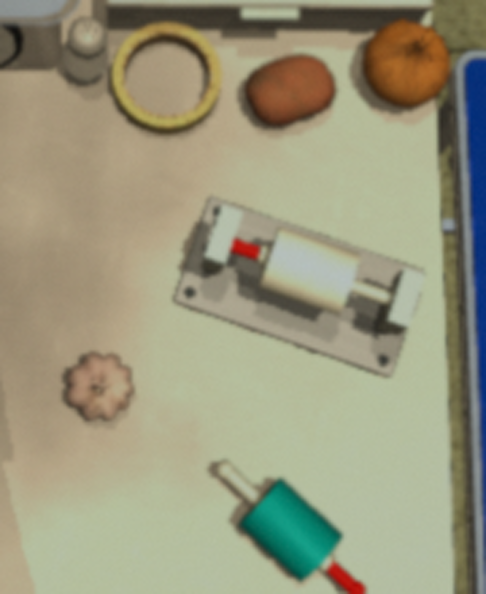

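View pics/side14c.png

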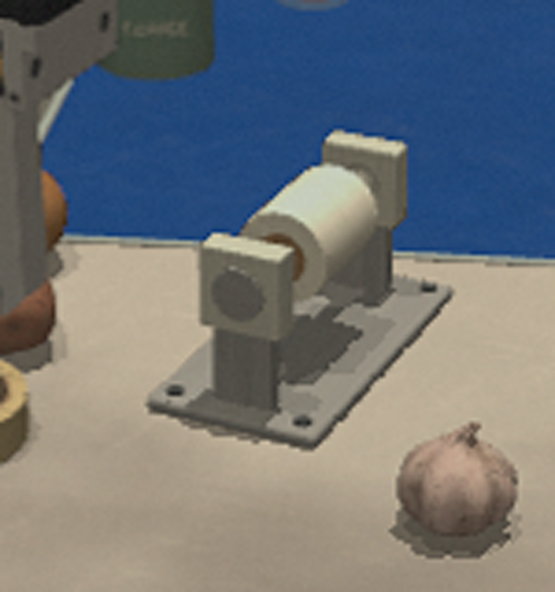

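The roll hangs level between the heads. Its axis is about 75 mm up, and both tips are hidden in the cups. The bystanders haven't moved, and the wrist force is about zero. I'm handing in.

```bash
python3 -c "
from station import r
print(r.finish_job())"
```

```text
the job is handed in; nothing more can be done
None
```

I loaded the roll into the steel holder and it now hangs freely between the two cups. I handed the job in at about 15.5 s of the 48 s allowed.

**What I did:**
- I gripped the roll on the tray and put the red tip into the left (+y) cup.
- I pushed the roll along its axis to compress the spring by about 20 mm, then swung the white tip in from behind.
- I eased the spring out until the white tip met the floor of the right cup; the wrist force reversed there, to about +3 N.
- I then opened the jaws and backed straight up.

**Last checks:**
- **Roll:** it is level and on the holder axis to within about 1.5 mm. Its top is at about 102 mm, so the axis is about 75 mm up, with both tips inside their cups.
- **Bystanders:** depth measurements put the potato and garlic within about 3 mm of where they started. The shaker and the turquoise look-alike I checked by eye only, and they look unmoved.
- **Robot:** wrist force is close to zero and the arm is clear of the holder.

**Small disagreements:**
- The wrist and top cameras read about 2 mm lower in x than the arm's own position, so I aligned the tips to the cups within the wrist picture.
- The tool tilted about 1.5° under the spring load, with no visible effect on seating.

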